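# Ratchet out the spent filter of a solder fume extractor

## Task

Take the spent filter cartridge out of the fume extractor. Its bar grip is a one-way ratchet: first check it by turning the grip clockwise (seen from above) through at least 60 degrees, which should click round loose while the cartridge stays locked, then turn it anticlockwise, where it drives the cartridge, working back and forth as often as needed until the cartridge comes to its release stop. Then lift the cartridge straight out, set it down gently and upright in the metal tray, and leave the spool, jar and screwdriver where they are.

Things in the scene. Friction and masses are not known exactly. Their poses are not given: they have to be found in the camera images.
- extractor: Light grey box 150 x 150 x 90 mm, fan grille on its +x side, fixed to the bench. Origin: centre of its underside, z up. On top a black collar (100 mm across, its top 96 mm above the bench) round the 72 mm mouth that holds the cartridge.
- cartridge: Filter cartridge, about 0.4 kg: aluminium can 68 mm across, 38 mm tall, above it a white flange 96 mm across, 6 mm thick, resting on the collar, then the grip; 97 mm tall in all. Origin: centre of its flat underside, 58 mm above the bench when installed; z up. It starts 1.3 to 2.1 rad clockwise of release. Once released it lifts straight up; its underside must rise 45 mm to clear the collar.
- grip_bar (a point): On the turning axis, 12 mm below the bar's top, 85 mm above the cartridge's underside (143 mm above the bench when installed): where to hold the grip. The bar is 64 mm long along this frame's x, 16 mm thick along y, and stands 33 mm high on a dark ribbed disc 80 mm across, whose top is 64 mm above the cartridge's underside. Turns with the grip.
- grip (a joint): Angle of the grip relative to the cartridge, rad, 0 at the start, positive anticlockwise from above. One-way: clockwise it clicks round freely (value falls, 18 degrees a click, under 0.1 N m) and the cartridge stays; anticlockwise it catches after at most 0.32 rad of lost motion and then turns the cartridge along.
- tray: Open aluminium tray 170 x 170 mm, 35 mm high, walls and floor 5 mm, fixed. Origin: centre of its underside on the bench.
- spool: Bystander: metal spool 54 mm across, 45 mm tall, standing. Origin: centre of its underside.
- jar: Bystander: amber jar 44 mm across, 50 mm tall. Origin: centre of its underside.
- driver: Bystander: screwdriver 170 mm long, black handle, lying along its x. Origin: on its underside, mid-length.
- release (a point): Top of a small black rib (16 x 5 mm) on the extractor's top face, 64 mm from its centre along its +x and 102 mm above the bench: the release mark.
- pointer (a point): Tip of the white pointer on the flange rim, 59 mm along the cartridge's +x. Bayonet lugs hold the cartridge down until the pointer meets the extractor's rib (x axes within 0.1 rad); an end stop there, 0.05 to 0.12 rad past exact alignment, ends the anticlockwise turn. Sprung seals make the cartridge stiff to turn (up to 0.4 N m), so it stays while the grip turns back.
Mind the look-alikes: they are no part of the job. Leave any blue look-alike of the extractor alone.

How it is judged (in metres and radians):
On the way, in this order (a step that is already met when the one before it is completed fails the run):
1. the grip has been turned the loose way (clockwise), at least 0.8 rad relative to the cartridge, which is still locked in the extractor (value of joint grip below -0.8 rad and angle between the x axis of cartridge and the x axis of extractor, either way round above 0.3 rad and z of cartridge in the frame of extractor below 0.066 m), for 0.1 s.
2. the grip has driven the cartridge round to its release position (within 0.2 rad of the mark), still seated (angle between the x axis of cartridge and the x axis of extractor, either way round below 0.2 rad and z of cartridge in the frame of extractor below 0.066 m), for 0.1 s.
3. the cartridge has been lifted clear of the extractor (z of cartridge in the frame of extractor above 0.1 m), for 0.05 s.
At the end, for the whole second after the job is handed in: The cartridge stands upright (within 0.12 rad) and at rest on the floor of the tray, its axis within 50 mm of the tray's centre along each side, released (x of cartridge in the frame of tray between -0.05 and 0.05 m and y of cartridge in the frame of tray between -0.05 and 0.05 m and z of cartridge in the frame of tray below 0.012 m and angle between cartridge's own z axis and vertical below 0.12 rad and linear speed of cartridge below 0.03 m/s); the robot touches nothing.
It fails at once if the cartridge is dropped or thrown into the tray (faster than 0.5 m/s within 40 mm of its floor) (horizontal distance between cartridge and tray below 0.12 m and z of cartridge in the frame of tray below 0.045 m and linear speed of cartridge above 0.5 m/s).
It fails at once if the spool, jar or screwdriver is moved by more than 30 mm (distance of any of spool, jar, driver from where it was at the start of the episode above 0.03 m).
It also fails if it takes over 59 s, if anything falls off the work surface, if the arm or the gripper's body presses on something with over 40 N, if the wrist force passes 120 N, or if a joint passes its speed limit or range.

## Robot

A 6-joint arm with a two-finger parallel gripper is mounted at the origin on the work surface. World frame = base frame: x ahead of the robot, y to its left, z up, the work surface at z = 0. Lengths are in mm, angles in rad, forces in N, time in s.
With the tool pointing down it reaches from about 400 to 925 mm from the base axis. Payload 12.5 kg.
Tool frame: the origin (TCP) lies on the mounting face of the last link; the fingertips stand 190 mm ahead of it and the grasp point (between the pads) lies 171 mm ahead of it (env.grasp_offset is the distance from the TCP to the grasp point, in mm); z points along the fingers, y is the direction in which the jaws open and shut (so a half turn about z gives the same grasp; the last joint's range is limited). The gripper opens to 95 mm and grips with 3 to 60 N. Pads are 20 mm wide; open, the fingers measure 119 mm over their backs; the gripper's body (75 mm by 180 mm) begins 59 mm behind the grasp point.
Start: joints at [1.063, 0.491, 1.559, -0, 1.092, -0.106], TCP at [244.399, 575.234, 404.761] pointing down, gripper open.
Joint ranges: [-3.1, 3.1], [-0.84, 2.19], [0.05, 2.79], [-1.13, 4.28], [0.06, 2.93], [-2.69, 2.69]. Speed limits (rad/s): [2.22, 2.22, 2.79, 3.14, 3.14, 3.14].

## Interface

Orientations are given as [roll, pitch, yaw] about the fixed x, y, z axes, in that order (R = Rz(yaw) Ry(pitch) Rx(roll)).
In Python, from cell import env, viewer gives the robot as it stands.
- The arm moves only by the tool play_rows, never from a script. Its argument "increments" is a list of rows, each an object of numbers: "dx", "dy", "dz": the shift along the tool's x, y, z in mm; "rx", "ry", "rz": the turn, a rotation vector about the tool's x, y, z in units of 6 degrees (1.0 is 6 degrees). A call has 1 to 8 rows; each row is the pose to reach, as a shift and turn from the pose measured when the call began, along the tool's axes at that moment; what a row does not reach only later rows make up. A row lasts 1/12 s, in which the tool goes at most 41.7 mm and 7.16 degrees, less where a joint would pass 70% of its speed; a pose out of reach is approached as far as the arm can. A call with a gripper value outside its range is refused whole. "fingers" is the opening, from 0 (shut) to 1 (fully open), set as the call begins (left out, the last holds). The fingers move at their own pace and stop on an object; the grip force is fixed at half the most. Time passes only in rows, so rows that repeat a pose let the fingers close. It gives the time, the measured TCP pose, the force and the opening at its end, in the units of the state.
- env.state(): the state, without advancing time (a new reading comes with each control period).
- viewer.read_camera(name): name is "scene" or "top" or "wrist"; returns a dict with "image" (480x640x3 uint8, red, green, blue), "fx", "fy", "cx", "cy" (pixels), "k1" (the pictures are not rectified: a ray, as slopes to the right and down, at radius r is drawn at 1 + k1 r^2 times it, then the intrinsics apply), "rvec" (rotation vector, rad) and "tvec" (3), from world to camera coordinates, as OpenCV has them. Camera axes: x right, y down, z forward; pixel columns grow to the right and rows downward; lengths in mm; the calibration is good to about 2 mm. A picture is of the moment at which its call begins. There is no depth.
- env.job_done(): hands the job in, once; it reports no verdict.
The state is a dict: "t": time; "joints": joint angles; "qvel": joint speeds; "tau": joint torques, N m; "eef_pos": TCP position; "tcp_rot": TCP orientation; "ft_force": force on the tool from outside, world axes, zero at the start; "moment": the same for the moment, N m; "opening": opening from 0.0 (shut) to 1.0 (fully open).
Only numpy, scipy, OpenCV 4.12 (cv2) and the standard library are available. Lean on these libraries where they do the work, as an engineer would, in place of code of your own. Each camera call takes 0.05 s, during which the arm holds its last target.

## Working session

There is one attempt and no reset: what is moved stays moved. The work goes in short steps, Python scripts to look and compute and a tool call to move; the robot and the scene stay as the last step left them, time stands still between calls to the robot, and variables do not carry over. Pictures are saved under pics/ and viewed, and the job is handed in when it is done.

Besides the shell and the picture viewer there is one more tool, called as name(argument=value, ...) on one line, values as JSON. play_rows: Moves the arm, as the interface text tells. Its arguments: {"type":"object","properties":{"increments":{"type":"array","items":{"type":"object","properties":{"dx":{"type":"number"},"dy":{"type":"number"},"dz":{"type":"number"},"rx":{"type":"number"},"ry":{"type":"number"},"rz":{"type":"number"}}}},"fingers":{"type":"number"}},"required":["increments"]}

```bash
mkdir -p pics; ls
cat > h.py <<'E'
import numpy as np, cv2
from cell import env, viewer
def cam(n,save=None):
    c=viewer.read_camera(n)
    if save: cv2.imwrite('pics/'+save,cv2.cvtColor(c['image'],cv2.COLOR_RGB2BGR))
    return c
def ray(c,u,v):
    d=np.array([(u-c['cx'])/c['fx'],(v-c['cy'])/c['fy']])
    s=d.copy()
    for _ in range(20): s=d/(1+c['k1']*(s@s))
    R=cv2.Rodrigues(np.array(c['rvec'],float))[0]; t=np.array(c['tvec'],float).ravel()
    return -R.T@t, R.T@np.array([s[0],s[1],1.])
def onz(c,u,v,z):
    o,d=ray(c,u,v); return o+d*(z-o[2])/d[2]
def proj(c,p):
    R=cv2.Rodrigues(np.array(c['rvec'],float))[0]; q=R@np.array(p,float)+np.array(c['tvec'],float).ravel()
    s=q[:2]/q[2]; s=s*(1+c['k1']*(s@s)); return s*[c['fx'],c['fy']]+[c['cx'],c['cy']]
E
python3 - <<'E'
from h import *
for n in ['scene','top','wrist']:
    c=cam(n,n+'0.png'); print(n,c['fx'],c['k1'],ray(c,320,240))
print(env.state(), env.grasp_offset)
E
```

```text
pics
scene 495.2705315040816 -0.07299834256990537 (array([ 974.14942186, -585.41863158,  727.82437687]), array([-0.39329944,  0.69161989, -0.60583744]))
top 465.96461029200117 0.03298511417292817 (array([ 432.59469972,  146.59462857, 1321.78076037]), array([ 0.09000107,  0.0024583 , -0.99614014]))
wrist 380.2789761293411 -0.013390512679990727 (array([168.62422185, 608.20196759, 384.77340046]), array([ 0.26276329, -0.11267863, -0.95830177]))
{'t': 0.15, 'joints': array([ 1.06339742e+00,  4.91396179e-01,  1.55929389e+00, -1.15124113e-05,
        1.09170898e+00, -1.05578874e-01]), 'qvel': array([ 0.00062464, -0.00231989, -0.00226444, -0.00130208,  0.00237382,
       -0.00105102]), 'tau': array([ 1.51035772e-03, -6.12903786e+01, -2.58279419e+01,  6.93143439e-02,
        4.73102205e-02, -7.73055604e-05]), 'eef_pos': array([244.39190887, 575.2156719 , 404.31677043]), 'tcp_rot': array([-3.14078967e+00, -7.48248318e-05,  2.73977790e+00]), 'ft_force': array([ 0.75215167, -0.05378631,  0.98783773]), 'moment': array([-0.02276383, -0.01778249,  0.01588006]), 'opening': 0.9987974244521307} 171.3
```

View pics/top0.png

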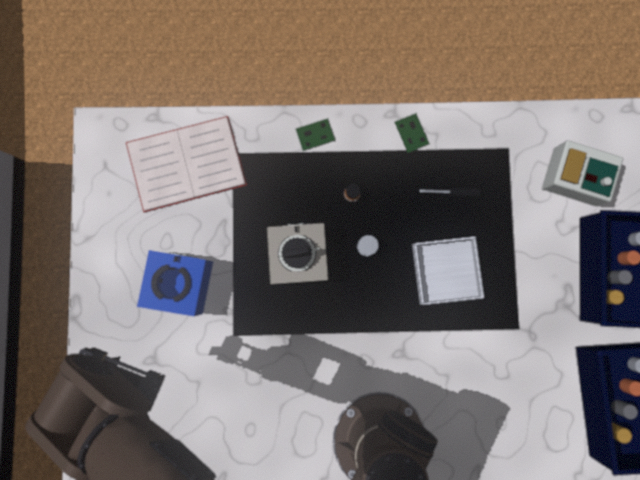

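View pics/scene0.png

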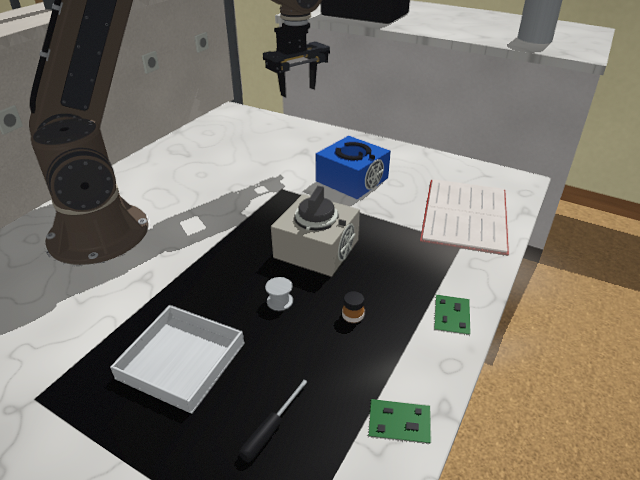

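View pics/wrist0.png

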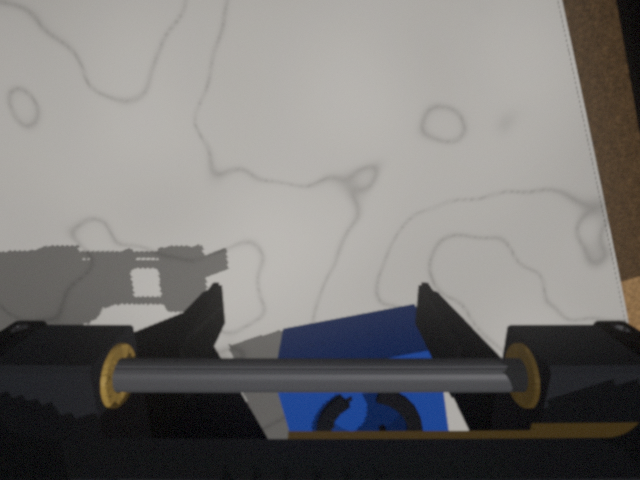

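The grey extractor with the cartridge is at top (298,253) and scene (317,232). The blue look-alike, empty, is at top (172,283) and scene (353,165). The tray is at top (448,270), the spool at (368,245), the jar at (352,192) and the screwdriver at (450,191). I choose the grey one and check it in a close crop.

Run:
```python
import cv2
a=cv2.imread('pics/top0.png')[210:300,250:345]; b=cv2.imread('pics/scene0.png')[175:280,260:370]
a=cv2.resize(a,(400,380),interpolation=2); b=cv2.resize(b,(400,380),interpolation=2)
cv2.imwrite('pics/crop0.png',cv2.hconcat([a,b]))
```

```text
(no output)
```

View pics/crop0.png

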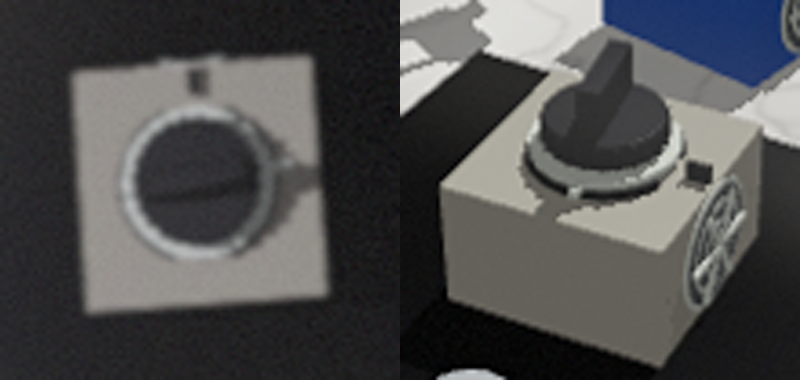

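Run:
```python
from h import *
c=cam('top'); im=c['image']
s=cam('scene'); si=s['image']
def quad(c,mask,z,roi):
    m=np.zeros(mask.shape,np.uint8); x0,y0,x1,y1=roi; m[y0:y1,x0:x1]=mask[y0:y1,x0:x1]*255
    m=cv2.morphologyEx(m,cv2.MORPH_CLOSE,np.ones((15,15),np.uint8))
    k=max(cv2.findContours(m,0,2)[0],key=cv2.contourArea)
    p=np.array([onz(c,u,v,z)[:2] for u,v in k[:,0]],np.float32)
    r=cv2.minAreaRect(p); return r, cv2.minAreaRect(k)
g=im.astype(int)
bright=(g.min(2)>70)
print('extr top',quad(c,bright,90,(240,205,350,300)))
print('tray',quad(c,bright,35,(395,220,500,315)))
# white flange
fl=(g.min(2)>90)
for nm,uv,z in [('rib',(297.5,228.5),102),('spool',(368,245),45),('jar',(352,192),50),('drv',(450,191),10)]: print(nm,onz(c,*uv,z))
print('rib scene',onz(s,352,223,102))
for z in (96,155,122): print(z,onz(c,297.5,253.5,z))
# bar ends
print('centre ray scene disc');
```

```text
extr top (((511.80255126953125, 211.688720703125), (156.49609375, 154.3226776123047), 3.0406503677368164), ((296.5896301269531, 252.72515869140625), (59.085941314697266, 58.72106170654297), 85.8150863647461))
tray (((458.6592102050781, -201.06260681152344), (174.8116455078125, 181.9146728515625), 5.052922248840332), ((447.8000183105469, 270.4000244140625), (64.24999237060547, 65.9864730834961), 82.87498474121094))
rib [574.30665974 208.21272749 102.        ]
spool [531.62015779  17.9557191   45.        ]
jar [679.15213696  58.71056739  50.        ]
drv [ 684.6230352  -224.29464593   10.        ]
rib scene [598.80139478 216.42570862 102.        ]
96 [508.80813673 209.47046726  96.        ]
155 [505.13978679 206.44409044 155.        ]
122 [507.19157574 208.13680968 122.        ]
centre ray scene disc
```

The grey extractor holds the cartridge. In the crop the rib points up (world +x) and the grip bar lies roughly along world y. Next I'll hover so the wrist camera looks down on it.

```bash
cat >> h.py <<'E'
from scipy.spatial.transform import Rotation as Ro
def Rt(st=None):
    st=st or env.state(); return Ro.from_euler('xyz',st['tcp_rot']).as_matrix()
def plan(p,yaw_deg,tilt=None):
    st=env.state(); R=Rt(st); d=R.T@(np.array(p,float)-st['eef_pos'])
    T=Ro.from_euler('xyz',[180,0,yaw_deg],degrees=True).as_matrix()
    rv=Ro.from_matrix(R.T@T).as_rotvec(degrees=True)/6
    print('pos',st['eef_pos'].round(1),'yaw',np.degrees(st['tcp_rot']).round(2),'d',d.round(1),'rv',rv.round(2),'t',st['t'])
E
python3 - <<'E'
from h import *
w=cam('wrist'); o,d=ray(w,320,240); st=env.state(); R=Rt(st)
print('cam in tool',R.T@(o-st['eef_pos']),R.T@d)
T=Ro.from_euler('xyz',[180,0,96.5],degrees=True).as_matrix()
# choose TCP so image centre ray hits (510,211,110) at TCP z 440
co=R.T@(o-st['eef_pos']); dd=T@(R.T@d); tz=440
ow=T@co; k=(110-(tz+ow[2]))/dd[2]; hit=ow+k*dd
p=np.array([510-hit[0],211-hit[1],tz]); print(p); plan(p,96.5)
s=cam('scene'); print(onz(s,342.5,222.5,102))
E
```

```text
cam in tool [82.63854619  0.74651734 19.53920693] [-2.85986722e-01 -1.42720921e-04  9.58277032e-01]
[508.17050432 220.87124392 440.        ]
pos [244.4 575.2 404.6] yaw [-179.98   -0.    156.98] d [-381.3 -223.   -35.4] rv [-0.    0.   10.08] t 0.3
[579.80466393 207.99346629 102.        ]
```

play_rows(increments=[{"dx": -15, "dy": -9, "dz": -3, "rz": 0.4}, {"dx": -44, "dy": -26, "dz": -5, "rz": 1.2}, {"dx": -78, "dy": -46, "dz": -8, "rz": 2.1}, {"dx": -112, "dy": -66, "dz": -11, "rz": 3.0}, {"dx": -146, "dy": -86, "dz": -14, "rz": 3.9}, {"dx": -180, "dy": -106, "dz": -18, "rz": 4.8}, {"dx": -214, "dy": -126, "dz": -22, "rz": 5.7}, {"dx": -248, "dy": -146, "dz": -26, "rz": 6.6}], fingers=1)

```text
invalid input
```

```bash
python3 -c "
from h import *
plan([508,221,440],96.5)"
```

```text
pos [244.4 575.2 404.6] yaw [-179.99   -0.    156.98] d [-381.1 -223.   -35.3] rv [-0.    0.   10.08] t 0.35
```

play_rows(increments=[{"dx": -15, "dy": -9, "dz": -3, "rx": 0, "ry": 0, "rz": 0.4}, {"dx": -44, "dy": -26, "dz": -5, "rx": 0, "ry": 0, "rz": 1.2}, {"dx": -78, "dy": -46, "dz": -8, "rx": 0, "ry": 0, "rz": 2.1}, {"dx": -112, "dy": -66, "dz": -11, "rx": 0, "ry": 0, "rz": 3.0}, {"dx": -146, "dy": -86, "dz": -14, "rx": 0, "ry": 0, "rz": 3.9}, {"dx": -180, "dy": -106, "dz": -18, "rx": 0, "ry": 0, "rz": 4.8}, {"dx": -214, "dy": -126, "dz": -22, "rx": 0, "ry": 0, "rz": 5.7}, {"dx": -248, "dy": -146, "dz": -26, "rx": 0, "ry": 0, "rz": 6.6}], fingers=1.0)

```text
t: 1.02
eef_pos: [416.3, 342.2, 431.0]
tcp_rot: [3.141, 0.0, 2.044]
ft_force: [0.4, -0.3, -0.3]
opening: 0.998
```

```bash
python3 -c "
from h import *
plan([508,221,440],96.5)"
```

```text
pos [416.3 342.2 431. ] yaw [179.99   0.   117.12] d [-149.7   26.4   -9. ] rv [ 0.   -0.    3.44] t 1.0167
```

All six keys are needed in each row.

play_rows(increments=[{"dx": -35, "dy": 6, "dz": -2, "rx": 0, "ry": 0, "rz": 0.8}, {"dx": -70, "dy": 12, "dz": -4, "rx": 0, "ry": 0, "rz": 1.6}, {"dx": -105, "dy": 18, "dz": -6, "rx": 0, "ry": 0, "rz": 2.4}, {"dx": -135, "dy": 24, "dz": -8, "rx": 0, "ry": 0, "rz": 3.1}, {"dx": -150, "dy": 26, "dz": -9, "rx": 0, "ry": 0, "rz": 3.44}, {"dx": -150, "dy": 26, "dz": -9, "rx": 0, "ry": 0, "rz": 3.44}])

```text
t: 1.52
eef_pos: [509.4, 218.2, 440.1]
tcp_rot: [3.141, 0.0, 1.679]
ft_force: [0.2, -0.3, -0.1]
opening: 1.0
```

```bash
python3 -c "
from h import *
cam('wrist','w1.png');plan([508,221,440],96.5);print(env.state()['joints'],env.state()['qvel'])"
```

```text
pos [508.4 219.5 439.9] yaw [179.99  -0.    96.36] d [ 1.6 -0.2 -0.1] rv [ 0.   -0.   -0.02] t 1.5667
[2.88205190e-01 3.54057729e-01 1.68916690e+00 5.20730067e-07
 1.09824199e+00 1.77193305e-01] [ 0.04559428 -0.00625412  0.01726341  0.00697914 -0.00208583 -0.00794138]
```

View pics/w1.png

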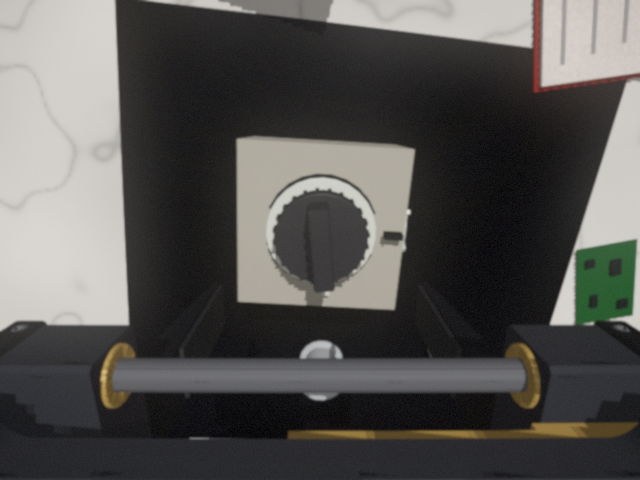

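Run:
```python
import cv2
a=cv2.imread('pics/w1.png')[165:315,225:425]
a=cv2.convertScaleAbs(a,alpha=1.8)
cv2.imwrite('pics/w1c.png',cv2.resize(a,(800,600),interpolation=2))
```

```text
(no output)
```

View pics/w1c.png

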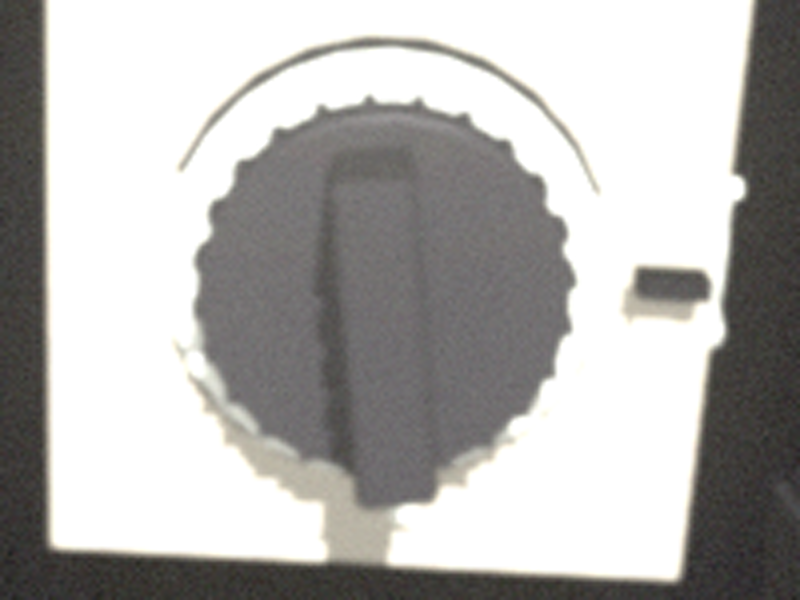

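Run:
```python
from h import *
w=cam('wrist')
P=lambda a,b,z: onz(w,225+a/4,165+b/4,z)
q=[P(a,b,155) for a,b in [(335,180),(412,180),(437,500),(358,505)]]
for x in q: print(x.round(1))
c=sum(q)/4; e=(q[2]+q[3]-q[0]-q[1])/2; print('bar c',c,'len',np.linalg.norm(e),'wid',np.linalg.norm(q[1]-q[0]),'ang',np.degrees(np.arctan2(e[1],e[0])))
r=P(672,283,102); print('rib',r)
for a,b in [(195,285),(575,285),(385,105)]: print('disc',P(a,b,122).round(1))
l,rr=P(195,285,122),P(575,285,122); print('disc diam',np.linalg.norm(l-rr),(l+rr)/2)
# extractor top corners z=90
for nm,a,b in [('bl',48,548),('br',682,580)]: print(nm,P(a,b,90).round(1))
x=r-c; print('rel',np.degrees(np.arctan2(x[1],x[0])),np.hypot(*x[:2]))
st=env.state(); print(np.degrees(st['tcp_rot'][2]))
```

```text
[498.9 245.2 155. ]
[512.5 246.7 155. ]
[524.6 185.8 155. ]
[509.8 183.  155. ]
bar c [511.43560447 215.18090301 155.        ] len 62.60863081084787 wid 13.695420528723988 ang -79.46585389702577
rib [573.89813357 219.14052317 102.        ]
disc [472.5 213.1 122. ]
disc [549.7 221.8 122. ]
disc [506.9 254.1 122. ]
disc diam 77.61149024599486 [511.10533113 217.41148168 122.        ]
bl [439.6 134.2  90. ]
br [591.6 142.8  90. ]
rel 3.6272364174261047 62.58790725085006
96.47117445153572
```

```bash
python3 -c "
from h import *
plan([511,215.4,317],100.5)"
```

```text
pos [507.8 220.3 439.9] yaw [-1.7999e+02 -1.0000e-02  9.6470e+01] d [ -5.3   2.7 122.9] rv [-0.   -0.   -0.67] t 1.6167
```

play_rows(increments=[{"dx": -2, "dy": 1, "dz": 12, "rx": 0, "ry": 0, "rz": -0.3}, {"dx": -5, "dy": 2.5, "dz": 38, "rx": 0, "ry": 0, "rz": -0.67}, {"dx": -5.3, "dy": 2.7, "dz": 66, "rx": 0, "ry": 0, "rz": -0.67}, {"dx": -5.3, "dy": 2.7, "dz": 90, "rx": 0, "ry": 0, "rz": -0.67}, {"dx": -5.3, "dy": 2.7, "dz": 106, "rx": 0, "ry": 0, "rz": -0.67}, {"dx": -5.3, "dy": 2.7, "dz": 110, "rx": 0, "ry": 0, "rz": -0.67}, {"dx": -5.3, "dy": 2.7, "dz": 110, "rx": 0, "ry": 0, "rz": -0.67}], fingers=1.0)

```text
t: 2.2
eef_pos: [510.5, 216.3, 329.1]
tcp_rot: [-3.139, -0.0, 1.756]
ft_force: [0.3, -0.1, -0.9]
opening: 1.004
```

```bash
python3 -c "
from h import *
cam('wrist','w2.png');plan([511,215.4,317],100.5);"
```

```text
pos [510.8 216.3 330.2] yaw [-1.7998e+02 -1.0000e-02  1.0059e+02] d [-0.9  0.1 13.2] rv [-0.   -0.    0.02] t 2.25
```

View pics/w2.png

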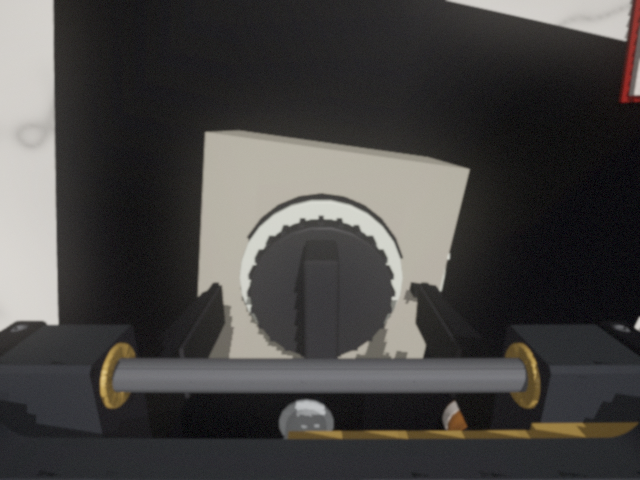

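The bar shows at u≈305–337, centred between the fingers and parallel to the pads. I'll go down the last 13 mm and close.

play_rows(increments=[{"dx": -1, "dy": 0, "dz": 8, "rx": 0, "ry": 0, "rz": 0}, {"dx": -1, "dy": 0, "dz": 13, "rx": 0, "ry": 0, "rz": 0}, {"dx": -1, "dy": 0, "dz": 13, "rx": 0, "ry": 0, "rz": 0}], fingers=1.0)

```text
t: 2.5
eef_pos: [510.7, 215.3, 316.8]
tcp_rot: [-3.141, -0.0, 1.756]
ft_force: [-0.8, 0.7, 0.3]
opening: 1.001
```

play_rows(increments=[{"dx": 0, "dy": 0, "dz": 0, "rx": 0, "ry": 0, "rz": 0}, {"dx": 0, "dy": 0, "dz": 0, "rx": 0, "ry": 0, "rz": 0}, {"dx": 0, "dy": 0, "dz": 0, "rx": 0, "ry": 0, "rz": 0}, {"dx": 0, "dy": 0, "dz": 0, "rx": 0, "ry": 0, "rz": 0}, {"dx": 0, "dy": 0, "dz": 0, "rx": 0, "ry": 0, "rz": 0}, {"dx": 0, "dy": 0, "dz": 0, "rx": 0, "ry": 0, "rz": 0}, {"dx": 0, "dy": 0, "dz": 0, "rx": 0, "ry": 0, "rz": 0}, {"dx": 0, "dy": 0, "dz": 0, "rx": 0, "ry": 0, "rz": 0}], fingers=0.0)

```text
t: 3.17
eef_pos: [510.7, 215.3, 316.8]
tcp_rot: [-3.141, -0.0, 1.756]
ft_force: [-0.6, 0.6, -1.1]
opening: 0.498
```

```bash
python3 -c "
from h import *
s=env.state();print(s)"
```

```text
{'t': 3.1667, 'joints': array([2.79811256e-01, 4.99153159e-01, 1.82759653e+00, 2.82087129e-04,
       8.15525904e-01, 9.44564078e-02]), 'qvel': array([-0.00313194,  0.00082049,  0.00017796, -0.00228645, -0.00024632,
        0.0003553 ]), 'tau': array([-4.21879871e-03, -5.61711895e+01, -2.02043742e+01,  6.26203534e-02,
        3.08468845e-02, -1.02432170e-04]), 'eef_pos': array([510.71217525, 215.33733535, 316.83831815]), 'tcp_rot': array([-3.14089338e+00, -1.39923107e-04,  1.75595769e+00]), 'ft_force': array([-0.59005098,  0.61903321, -1.10748835]), 'moment': array([-0.02638954,  0.03053808, -0.06828409]), 'opening': 0.4976443995770028}
```

play_rows(increments=[{"dx": 0, "dy": 0, "dz": 0, "rx": 0, "ry": 0, "rz": 0}, {"dx": 0, "dy": 0, "dz": 0, "rx": 0, "ry": 0, "rz": 0}, {"dx": 0, "dy": 0, "dz": 0, "rx": 0, "ry": 0, "rz": 0}, {"dx": 0, "dy": 0, "dz": 0, "rx": 0, "ry": 0, "rz": 0}, {"dx": 0, "dy": 0, "dz": 0, "rx": 0, "ry": 0, "rz": 0}, {"dx": 0, "dy": 0, "dz": 0, "rx": 0, "ry": 0, "rz": 0}, {"dx": 0, "dy": 0, "dz": 0, "rx": 0, "ry": 0, "rz": 0}], fingers=0.0)

```text
t: 3.75
eef_pos: [510.7, 215.3, 316.9]
tcp_rot: [-3.141, -0.0, 1.756]
ft_force: [0.3, -1.1, -0.6]
opening: 0.167
```

```bash
python3 -c "
from h import *
s=env.state();print(s['ft_force'],s['moment'],s['opening'],s['eef_pos'])"
```

```text
[ 0.31399783 -1.10746422 -0.58306991] [-0.04850163  0.01194932  0.00715691] 0.16718599062098502 [510.739976   215.29773035 316.8522137 ]
```

The opening of 0.167 (15.9 mm) matches the bar and there is no side load. Now the clockwise check.

play_rows(increments=[{"dx": 0, "dy": 0, "dz": 0, "rx": 0, "ry": 0, "rz": 0.5}, {"dx": 0, "dy": 0, "dz": 0, "rx": 0, "ry": 0, "rz": 1.3}, {"dx": 0, "dy": 0, "dz": 0, "rx": 0, "ry": 0, "rz": 2.2}, {"dx": 0, "dy": 0, "dz": 0, "rx": 0, "ry": 0, "rz": 3.1}, {"dx": 0, "dy": 0, "dz": 0, "rx": 0, "ry": 0, "rz": 4.0}, {"dx": 0, "dy": 0, "dz": 0, "rx": 0, "ry": 0, "rz": 4.9}, {"dx": 0, "dy": 0, "dz": 0, "rx": 0, "ry": 0, "rz": 5.8}, {"dx": 0, "dy": 0, "dz": 0, "rx": 0, "ry": 0, "rz": 6.5}], fingers=0.0)

```text
t: 4.42
eef_pos: [511.4, 215.2, 317.0]
tcp_rot: [3.14, -0.001, 1.07]
ft_force: [5.4, -0.5, -1.5]
opening: 0.165
```

```bash
python3 -c "
from h import *
s=env.state();print(s['ft_force'],s['moment'],s['opening'],s['eef_pos'],s['joints']); plan([510.7,215.3,316.9],100.6-69)"
```

```text
[ 5.40473489 -0.49992988 -1.47230708] [-0.36895719 -0.95369107  0.10783396] 0.16548528250141972 [511.40055704 215.22297432 316.9772401 ] [ 2.79335573e-01  4.99425205e-01  1.82652617e+00 -3.56070891e-04
  8.13773298e-01  7.80010654e-01]
pos [511.4 215.2 317. ] yaw [ 1.7991e+02 -6.0000e-02  6.1330e+01] d [-0.3 -0.7  0.1] rv [ 0.01 -0.01  4.95] t 4.4167
```

play_rows(increments=[{"dx": 0, "dy": 0, "dz": 0, "rx": 0, "ry": 0, "rz": 0.8}, {"dx": 0, "dy": 0, "dz": 0, "rx": 0, "ry": 0, "rz": 1.7}, {"dx": 0, "dy": 0, "dz": 0, "rx": 0, "ry": 0, "rz": 2.6}, {"dx": 0, "dy": 0, "dz": 0, "rx": 0, "ry": 0, "rz": 3.5}, {"dx": 0, "dy": 0, "dz": 0, "rx": 0, "ry": 0, "rz": 4.3}, {"dx": 0, "dy": 0, "dz": 0, "rx": 0, "ry": 0, "rz": 5.0}, {"dx": 0, "dy": 0, "dz": 0, "rx": 0, "ry": 0, "rz": 5.0}, {"dx": 0, "dy": 0, "dz": 0, "rx": 0, "ry": 0, "rz": 5.0}], fingers=0.0)

```text
t: 5.08
eef_pos: [511.8, 215.1, 317.0]
tcp_rot: [3.14, -0.003, 0.549]
ft_force: [5.3, -1.9, -2.4]
opening: 0.168
```

```bash
python3 -c "
from h import *
s=env.state();print(s['ft_force'],s['moment'],s['opening'],s['eef_pos'],s['joints']); cam('wrist','w3.png'); cam('scene','s3.png')"
```

```text
[ 5.29300199 -1.90687921 -2.40783153] [-0.43938321 -0.93935657  0.00135971] 0.16750601320996739 [511.82002484 215.10666516 317.01808118] [ 2.78978719e-01  4.99650379e-01  1.82591612e+00 -8.73906846e-04
  8.12798197e-01  1.30134961e+00]
```

View pics/w3.png

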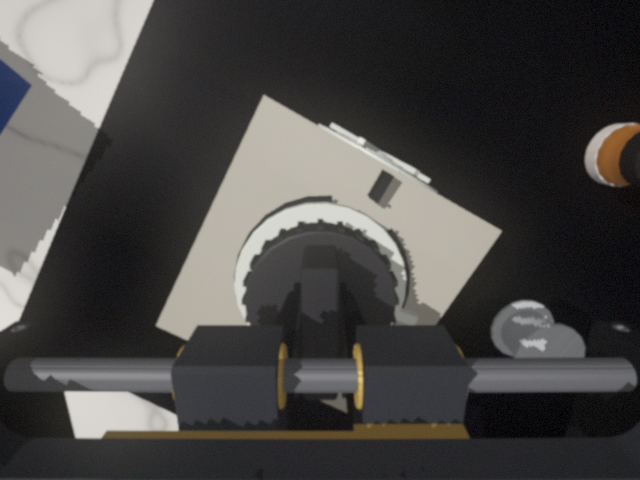

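View pics/s3.png

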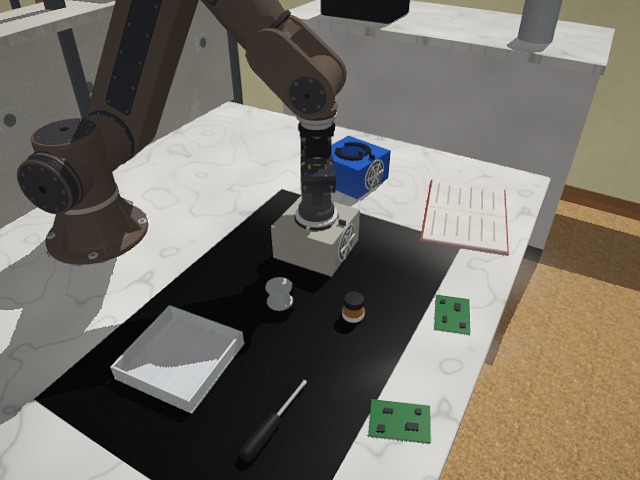

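Run:
```python
from h import *
w=cam('wrist'); ax=np.array([511.3,215.3])
p=onz(w,410,318,99)[:2]-ax; print('pointer',np.degrees(np.arctan2(p[1],p[0])),np.hypot(*p))
im=cv2.imread('pics/w3.png')[270:350,360:460]; cv2.imwrite('pics/w3c.png',cv2.resize(im,(700,560),interpolation=2))
print(env.state()['t'])
```

```text
pointer -79.69636721229921 57.85410888360897
5.2333
```

View pics/w3c.png

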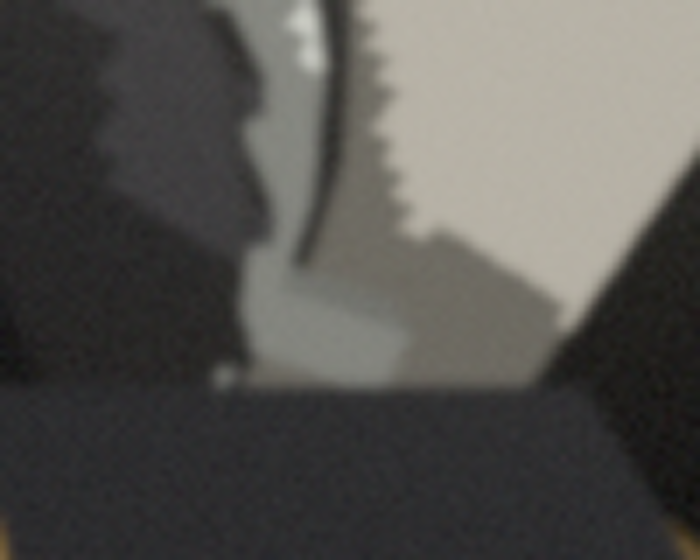

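The pointer is still at −79.7°, so the cartridge stayed locked while the grip turned 1.2 rad. Now anticlockwise.

play_rows(increments=[{"dx": 0, "dy": 0, "dz": 0, "rx": 0, "ry": 0, "rz": -0.4}, {"dx": 0, "dy": 0, "dz": 0, "rx": 0, "ry": 0, "rz": -1.1}, {"dx": 0, "dy": 0, "dz": 0, "rx": 0, "ry": 0, "rz": -1.8}, {"dx": 0, "dy": 0, "dz": 0, "rx": 0, "ry": 0, "rz": -2.5}, {"dx": 0, "dy": 0, "dz": 0, "rx": 0, "ry": 0, "rz": -3.2}, {"dx": 0, "dy": 0, "dz": 0, "rx": 0, "ry": 0, "rz": -3.9}, {"dx": 0, "dy": 0, "dz": 0, "rx": 0, "ry": 0, "rz": -4.6}, {"dx": 0, "dy": 0, "dz": 0, "rx": 0, "ry": 0, "rz": -5.3}], fingers=0.0)

```text
t: 5.9
eef_pos: [511.4, 215.3, 316.9]
tcp_rot: [3.14, -0.001, 1.111]
ft_force: [-0.6, 0.4, -1.1]
opening: 0.164
```

```bash
python3 -c "
from h import *
s=env.state();print(s['ft_force'],s['moment'],s['opening'],s['eef_pos'],s['joints']); cam('wrist','w4.png')"
```

```text
[-0.58023027  0.4283563  -1.10425689] [ 0.11069974  0.24566057 -0.18776725] 0.16413755225380455 [511.42948842 215.32151783 316.86862255] [2.79442792e-01 4.99640150e-01 1.82648998e+00 1.09539997e-04
 8.13505230e-01 7.39500142e-01]
```

View pics/w4.png

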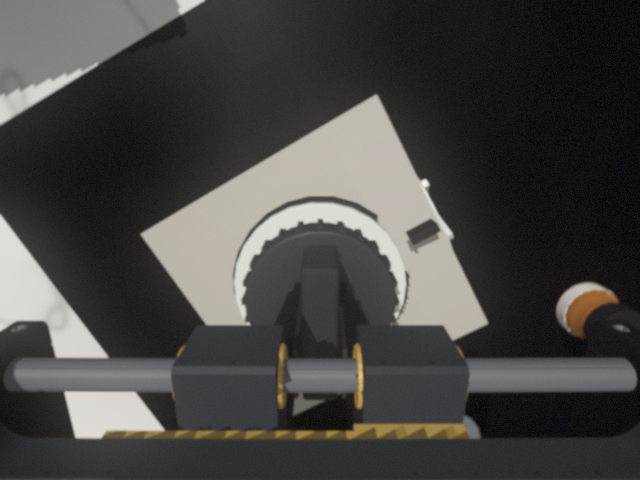

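play_rows(increments=[{"dx": 0, "dy": 0, "dz": 0, "rx": 0, "ry": 0, "rz": -0.7}, {"dx": 0, "dy": 0, "dz": 0, "rx": 0, "ry": 0, "rz": -1.4}, {"dx": 0, "dy": 0, "dz": 0, "rx": 0, "ry": 0, "rz": -2.1}, {"dx": 0, "dy": 0, "dz": 0, "rx": 0, "ry": 0, "rz": -2.8}, {"dx": 0, "dy": 0, "dz": 0, "rx": 0, "ry": 0, "rz": -3.5}, {"dx": 0, "dy": 0, "dz": 0, "rx": 0, "ry": 0, "rz": -4.2}, {"dx": 0, "dy": 0, "dz": 0, "rx": 0, "ry": 0, "rz": -4.9}, {"dx": 0, "dy": 0, "dz": 0, "rx": 0, "ry": 0, "rz": -5.5}], fingers=0.0)

```text
t: 6.62
eef_pos: [511.2, 215.4, 316.8]
tcp_rot: [3.141, -0.001, 1.695]
ft_force: [-0.1, 0.9, 0.9]
opening: 0.168
```

```bash
python3 -c "
from h import *
s=env.state();print(s['ft_force'],s['moment'],s['opening'],s['eef_pos'],s['joints']); cam('wrist','w5.png')"
```

```text
[-0.07738774  0.854758    0.93368962] [-0.12651591  0.13561318 -0.22941749] 0.16781837371684635 [511.1666229  215.38394674 316.84117561] [2.79636636e-01 4.99507380e-01 1.82686255e+00 5.42547398e-04
 8.14233820e-01 1.54564208e-01]
```

View pics/w5.png

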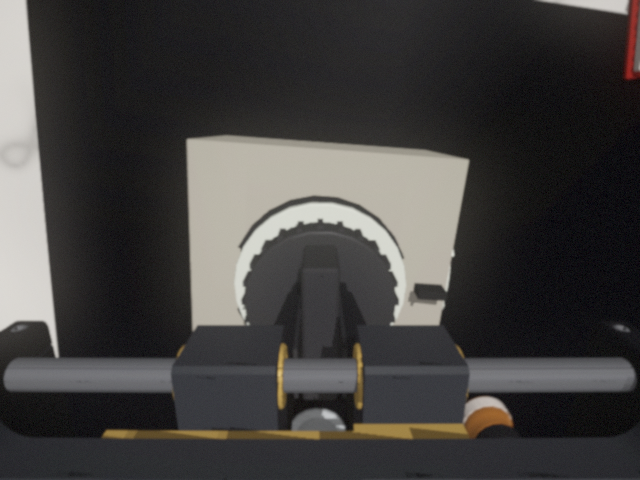

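play_rows(increments=[{"dx": 0, "dy": 0, "dz": 0, "rx": 0, "ry": 0, "rz": -0.6}, {"dx": 0, "dy": 0, "dz": 0, "rx": 0, "ry": 0, "rz": -1.2}, {"dx": 0, "dy": 0, "dz": 0, "rx": 0, "ry": 0, "rz": -1.7}, {"dx": 0, "dy": 0, "dz": 0, "rx": 0, "ry": 0, "rz": -2.2}, {"dx": 0, "dy": 0, "dz": 0, "rx": 0, "ry": 0, "rz": -2.7}, {"dx": 0, "dy": 0, "dz": 0, "rx": 0, "ry": 0, "rz": -3.2}], fingers=0.0)

```text
t: 7.17
eef_pos: [511.0, 215.4, 316.8]
tcp_rot: [3.141, -0.001, 2.035]
ft_force: [-0.6, -0.2, 0.0]
opening: 0.169
```

```bash
python3 -c "
from h import *
s=env.state();print(s['ft_force'],s['moment'],s['opening'],s['eef_pos'],s['joints']); cam('wrist','w6.png')"
```

```text
[-0.56815932 -0.17305038  0.03280112] [-0.20382875  0.09321789 -0.29448734] 0.16894830591312493 [511.00281983 215.38770984 316.840027  ] [ 2.79692551e-01  4.99385331e-01  1.82711600e+00  8.45580498e-04
  8.14697934e-01 -1.85427695e-01]
```

View pics/w6.png

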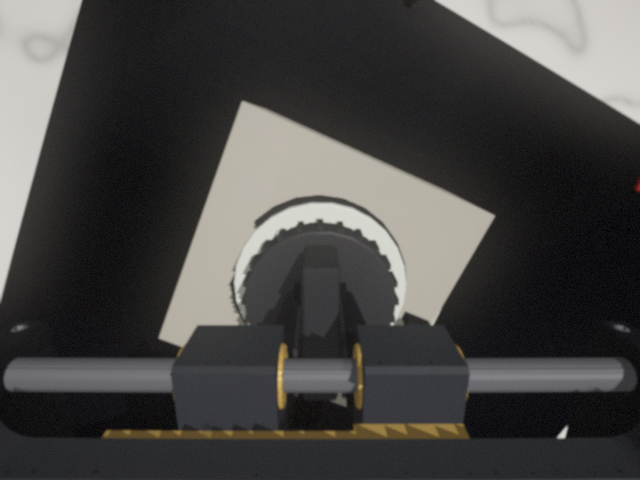

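play_rows(increments=[{"dx": 0, "dy": 0, "dz": 0, "rx": 0, "ry": 0, "rz": -0.5}, {"dx": 0, "dy": 0, "dz": 0, "rx": 0, "ry": 0, "rz": -1.0}, {"dx": 0, "dy": 0, "dz": 0, "rx": 0, "ry": 0, "rz": -1.0}], fingers=0.0)

```text
t: 7.47
eef_pos: [510.9, 215.4, 316.8]
tcp_rot: [3.141, -0.001, 2.144]
ft_force: [-0.2, -0.7, -0.3]
opening: 0.169
```

```bash
python3 -c "
from h import *
s=env.state();print(s['ft_force'],s['moment'],s['opening'],s['tcp_rot'],s['joints'])"
```

```text
[-0.22642693 -0.7037724  -0.28535446] [-0.12937793  0.03038504 -0.1558162 ] 0.16871633539408665 [ 3.14137821e+00 -6.78054637e-04  2.14396077e+00] [ 2.79765898e-01  4.99307932e-01  1.82729773e+00  9.77172380e-04
  8.14978041e-01 -2.94068695e-01]
```

play_rows(increments=[{"dx": 0, "dy": 0, "dz": 0, "rx": 0, "ry": 0, "rz": -0.5}, {"dx": 0, "dy": 0, "dz": 0, "rx": 0, "ry": 0, "rz": -1.0}, {"dx": 0, "dy": 0, "dz": 0, "rx": 0, "ry": 0, "rz": -1.0}], fingers=0.0)

```text
t: 7.72
eef_pos: [510.8, 215.4, 316.9]
tcp_rot: [3.141, -0.001, 2.248]
ft_force: [1.1, 0.2, 0.3]
opening: 0.168
```

```bash
python3 -c "
from h import *
s=env.state();print(s['ft_force'],s['moment'],s['opening'],s['tcp_rot'],s['joints']);cam('wrist','w7.png'); cam('scene','s7.png')"
```

```text
[1.09439363 0.23007311 0.32329991] [-0.18326898 -0.00604341 -0.20219558] 0.16755065919156287 [ 3.14149845e+00 -7.87665714e-04  2.24779589e+00] [ 2.79768367e-01  4.99191380e-01  1.82744014e+00  1.04799231e-03
  8.15179256e-01 -3.97949892e-01]
```

View pics/w7.png

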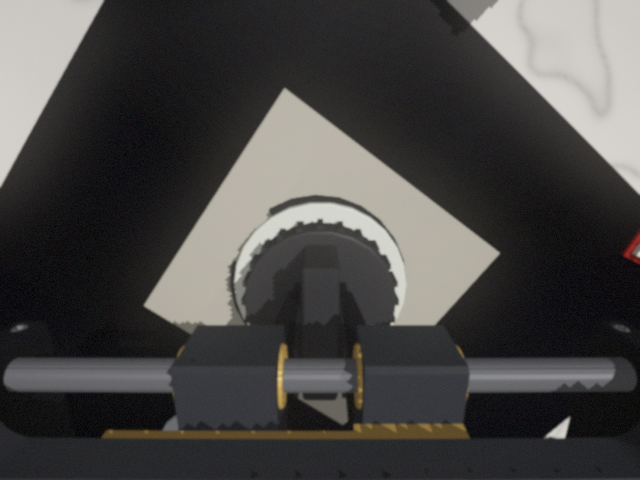

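View pics/s7.png

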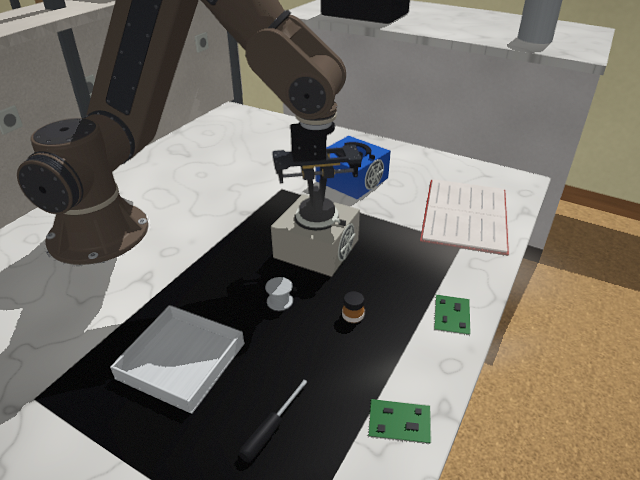

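Run:
```python
import cv2
a=cv2.imread('pics/s7.png')[190:250,280:370]
a=cv2.convertScaleAbs(a,alpha=1.3)
cv2.imwrite('pics/s7c.png',cv2.resize(a,(780,520),interpolation=2))
from h import *
s=cam('scene')
for ang in (-20,-10,-5,0,3.3,8):
    a=np.radians(ang); print(ang,(proj(s,[511.2+59*np.cos(a),215.3+59*np.sin(a),99])-[280,190])*[780/90,520/60])
```

```text
-20 [471.45941016 302.4817677 ]
-10 [499.21906197 285.53273283]
-5 [510.93664112 276.12863662]
0 [521.09810281 266.21292129]
3.3 [526.91891872 259.42948059]
8 [533.95744111 249.49657391]
```

View pics/s7c.png

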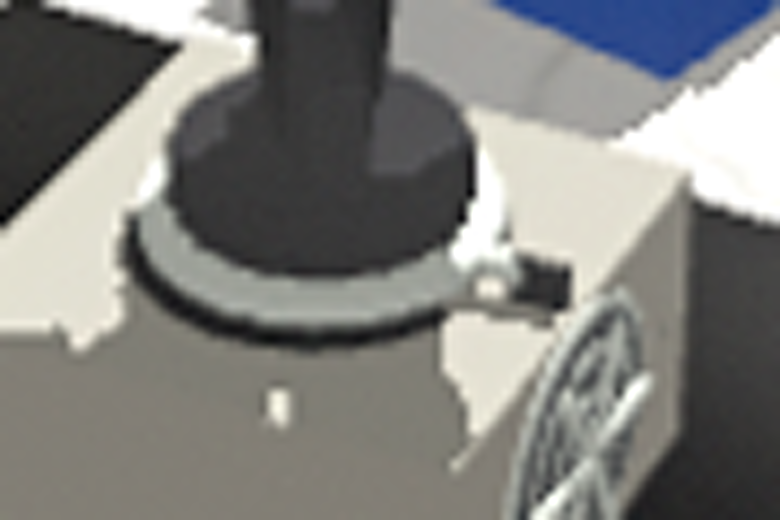

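The pointer is at about −9° and the rib at +3.3°, so roughly 15° is left to the stop.

play_rows(increments=[{"dx": 0, "dy": 0, "dz": 0, "rx": 0, "ry": 0, "rz": -0.5}, {"dx": 0, "dy": 0, "dz": 0, "rx": 0, "ry": 0, "rz": -1.0}, {"dx": 0, "dy": 0, "dz": 0, "rx": 0, "ry": 0, "rz": -1.5}, {"dx": 0, "dy": 0, "dz": 0, "rx": 0, "ry": 0, "rz": -2.0}, {"dx": 0, "dy": 0, "dz": 0, "rx": 0, "ry": 0, "rz": -2.0}], fingers=0.0)

```text
t: 8.28
eef_pos: [510.9, 215.0, 316.9]
tcp_rot: [-3.141, -0.001, 2.454]
ft_force: [0.0, -5.2, 1.9]
opening: 0.17
```

```bash
python3 -c "
from h import *
s=env.state();print(s['ft_force'],s['moment'],s['opening'],s['tcp_rot'],s['joints'])"
```

```text
[ 0.02330556 -5.16141082  1.90082027] [-1.04424334 -0.13933491 -0.74829426] 0.17002975772337076 [-3.14146703e+00 -5.74715032e-04  2.45406504e+00] [ 2.79173867e-01  4.99122230e-01  1.82746914e+00  5.51690760e-04
  8.15431198e-01 -6.04473183e-01]
```

play_rows(increments=[{"dx": 0, "dy": 0, "dz": 0, "rx": 0, "ry": 0, "rz": -0.4}, {"dx": 0, "dy": 0, "dz": 0, "rx": 0, "ry": 0, "rz": -0.8}, {"dx": 0, "dy": 0, "dz": 0, "rx": 0, "ry": 0, "rz": -0.8}], fingers=0.0)

```text
t: 8.53
eef_pos: [510.7, 215.0, 316.9]
tcp_rot: [-3.141, -0.001, 2.535]
ft_force: [-2.1, -1.0, 1.0]
opening: 0.183
```

```bash
python3 -c "
from h import *
s=env.state();print(s['ft_force'],s['moment'],s['opening'],s['tcp_rot'],s['joints']);cam('scene','s8.png')
a=cv2.imread('pics/s8.png')[190:250,280:370]
cv2.imwrite('pics/s8c.png',cv2.resize(a,(780,520),interpolation=2))"
```

```text
[-2.05658684 -0.99717079  1.04524297] [-0.16598355  0.31823309 -0.90306442] 0.182853242058933 [-3.14136819e+00 -1.44722756e-03  2.53529808e+00] [ 2.79142531e-01  4.99027861e-01  1.82777640e+00  1.34328796e-03
  8.15878653e-01 -6.86280381e-01]
```

View pics/s8c.png

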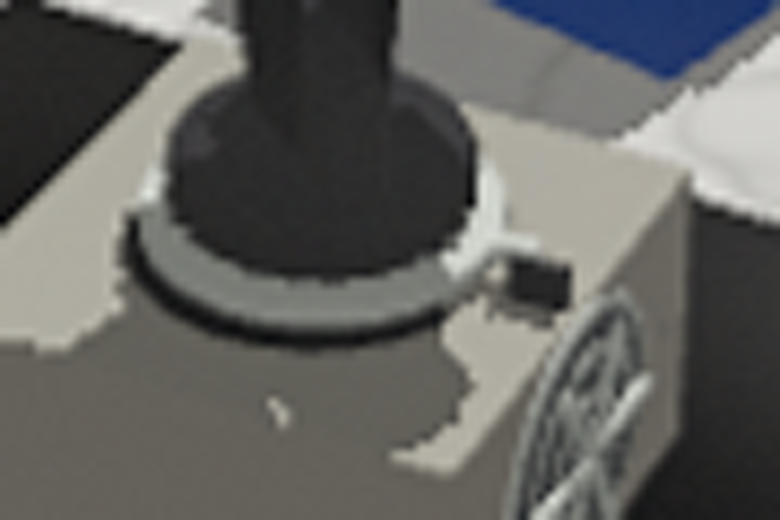

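The stop has been reached: the moment rose to 0.9 N m and the pads began to twist on the bar. I'll turn back a few degrees to square the grip, then lift.

play_rows(increments=[{"dx": 0, "dy": 0, "dz": 0, "rx": 0, "ry": 0, "rz": 0.5}, {"dx": 0, "dy": 0, "dz": 0, "rx": 0, "ry": 0, "rz": 1.0}, {"dx": 0, "dy": 0, "dz": 0, "rx": 0, "ry": 0, "rz": 1.0}, {"dx": 0, "dy": 0, "dz": 0, "rx": 0, "ry": 0, "rz": 1.0}], fingers=0.0)

```text
t: 8.92
eef_pos: [510.7, 215.2, 316.8]
tcp_rot: [-3.141, -0.001, 2.429]
ft_force: [-0.1, 0.2, -0.2]
opening: 0.172
```

```bash
python3 -c "
from h import *
s=env.state();print(s['ft_force'],s['moment'],s['opening'],s['tcp_rot'],s['joints']);plan([510.9,215.4,316.9],140.6)"
```

```text
[-0.13412811  0.20741615 -0.23283442] [-0.07485344  0.05248585 -0.28616083] 0.17204484275754756 [-3.14126091e+00 -1.22095543e-03  2.42892845e+00] [ 2.79386837e-01  4.99095248e-01  1.82770243e+00  1.15439012e-03
  8.15740865e-01 -5.79537023e-01]
pos [510.7 215.2 316.8] yaw [-1.7998e+02 -7.0000e-02  1.3917e+02] d [ 0.   0.3 -0.1] rv [-0.   -0.01 -0.24] t 8.9167
```

play_rows(increments=[{"dx": 0, "dy": 0, "dz": 0, "rx": 0, "ry": 0, "rz": 0.4}, {"dx": 0, "dy": 0, "dz": 0, "rx": 0, "ry": 0, "rz": 0.4}, {"dx": 0, "dy": 0, "dz": -3, "rx": 0, "ry": 0, "rz": 0.4}, {"dx": 0, "dy": 0, "dz": -7, "rx": 0, "ry": 0, "rz": 0.4}, {"dx": 0, "dy": 0, "dz": -11, "rx": 0, "ry": 0, "rz": 0.4}, {"dx": 0, "dy": 0, "dz": -15, "rx": 0, "ry": 0, "rz": 0.4}], fingers=0.0)

```text
t: 9.42
eef_pos: [510.6, 215.1, 331.9]
tcp_rot: [-3.14, -0.002, 2.388]
ft_force: [-0.2, 0.2, -9.0]
opening: 0.166
```

```bash
python3 -c "
from h import *
s=env.state();print(s['ft_force'],s['moment'],s['opening'],s['tcp_rot'],s['joints']);cam('scene','s9.png')
a=cv2.imread('pics/s9.png')[150:270,260:400]
cv2.imwrite('pics/s9c.png',cv2.resize(a,(700,600),interpolation=2))"
```

```text
[-0.16759582  0.16458083 -8.9662794 ] [-0.01532425  0.14832769 -0.02733582] 0.16590888585714217 [-3.14008047e+00 -1.80484676e-03  2.38791930e+00] [ 2.79435252e-01  4.78647798e-01  1.81394723e+00  1.03140394e-03
  8.51221056e-01 -5.38369710e-01]
```

View pics/s9c.png

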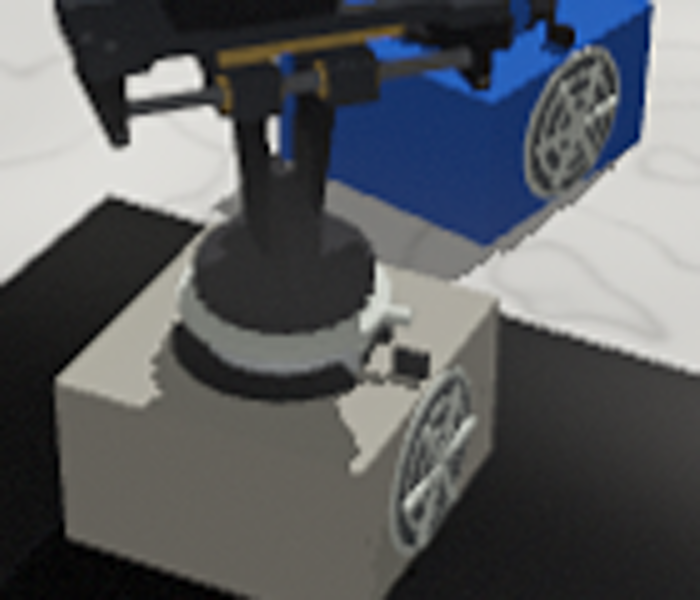

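play_rows(increments=[{"dx": 0, "dy": 0, "dz": -8, "rx": 0, "ry": 0, "rz": 0}, {"dx": 0, "dy": 0, "dz": -20, "rx": 0, "ry": 0, "rz": 0}, {"dx": 0, "dy": 0, "dz": -34, "rx": 0, "ry": 0, "rz": 0}, {"dx": 0, "dy": 0, "dz": -50, "rx": 0, "ry": 0, "rz": 0}, {"dx": 0, "dy": 0, "dz": -68, "rx": 0, "ry": 0, "rz": 0}, {"dx": 0, "dy": 0, "dz": -86, "rx": 0, "ry": 0, "rz": 0}, {"dx": 0, "dy": 0, "dz": -100, "rx": 0, "ry": 0, "rz": 0}, {"dx": 0, "dy": 0, "dz": -108, "rx": 0, "ry": 0, "rz": 0}], fingers=0.0)

```text
t: 10.13
eef_pos: [510.7, 215.1, 443.6]
tcp_rot: [3.139, 0.001, 2.388]
ft_force: [-0.7, 0.6, -3.1]
opening: 0.166
```

Run:
```python
from h import *
s=env.state();print(s['ft_force'],s['moment'],s['opening'],s['tcp_rot'],s['joints']);c=cam('scene','s10.png');t=cam('top','t10.png')
plan([458,-201,440],137)
# tray refine: scene-camera rim mask
im=c['image'].astype(int)
for uv in [(169,306),(243,345),(192,411),(112,365)]: print(onz(c,*uv,35).round(1))
```

```text
[-0.72096214  0.59083104 -3.08523215] [-0.01032287 -0.01822824 -0.02021372] 0.1663159368442719 [3.13867332e+00 8.73711868e-04 2.38810541e+00] [ 2.79325283e-01  3.50770767e-01  1.68383466e+00  8.34897594e-04
  1.10403271e+00 -5.38359681e-01]
pos [510.7 215.1 442.6] yaw [1.7984e+02 4.0000e-02 1.3682e+02] d [-246.3 -339.5    1.9] rv [ 0.03  0.01 -0.03] t 10.2333
[ 369.1 -128.1   35. ]
[ 556.9 -136.5   35. ]
[ 567.5 -289.5   35. ]
[ 382.8 -289.2   35. ]
```

View pics/s10.png

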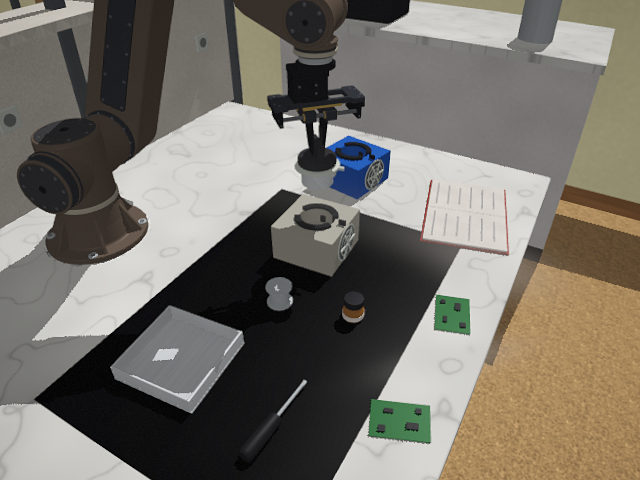

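View pics/t10.png

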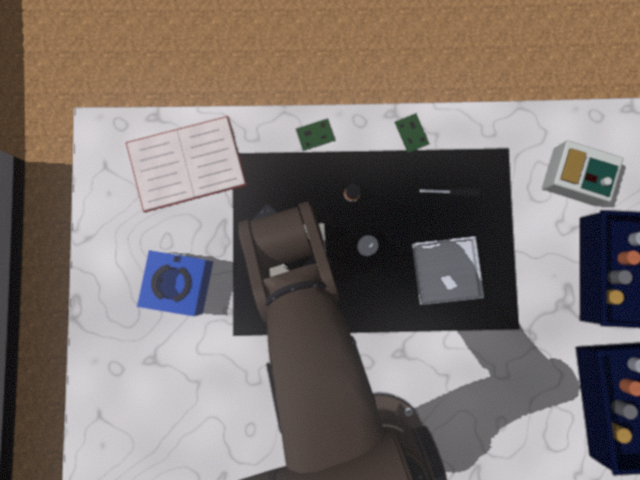

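The cartridge is out and hangs level. Tray centre is (459,−201) from the top view and about (469,−211) from the scene view, so I'll aim for (460,−203).

play_rows(increments=[{"dx": -6, "dy": -8, "dz": 0, "rx": 0, "ry": 0, "rz": 0}, {"dx": -18, "dy": -25, "dz": 0, "rx": 0, "ry": 0, "rz": 0}, {"dx": -35, "dy": -48, "dz": 0, "rx": 0, "ry": 0, "rz": 0}, {"dx": -53, "dy": -73, "dz": 0, "rx": 0, "ry": 0, "rz": 0}, {"dx": -71, "dy": -98, "dz": 0, "rx": 0, "ry": 0, "rz": 0}, {"dx": -89, "dy": -123, "dz": 0, "rx": 0, "ry": 0, "rz": 0}, {"dx": -107, "dy": -148, "dz": 0, "rx": 0, "ry": 0, "rz": 0}, {"dx": -125, "dy": -173, "dz": 0, "rx": 0, "ry": 0, "rz": 0}], fingers=0.0)

```text
t: 10.9
eef_pos: [482.7, 1.6, 441.5]
tcp_rot: [3.14, -0.0, 2.388]
ft_force: [0.9, -0.2, -4.1]
opening: 0.164
```

```bash
python3 -c "
from h import *
plan([460,-203,440],137);print(env.state()['joints'])"
```

```text
pos [482.7   1.6 441.5] yaw [ 1.7990e+02 -1.0000e-02  1.3683e+02] d [-123.5 -164.8    1.1] rv [ 0.02 -0.   -0.03] t 10.9
[-0.13386763  0.24691212  1.84641017  0.00188696  1.04742541 -0.95217038]
```

play_rows(increments=[{"dx": -18, "dy": -25, "dz": 0, "rx": 0, "ry": 0, "rz": 0}, {"dx": -36, "dy": -49, "dz": 0, "rx": 0, "ry": 0, "rz": 0}, {"dx": -54, "dy": -73, "dz": 0, "rx": 0, "ry": 0, "rz": 0}, {"dx": -72, "dy": -97, "dz": 0, "rx": 0, "ry": 0, "rz": 0}, {"dx": -90, "dy": -121, "dz": 0, "rx": 0, "ry": 0, "rz": 0}, {"dx": -106, "dy": -142, "dz": 0, "rx": 0, "ry": 0, "rz": 0}, {"dx": -118, "dy": -158, "dz": 0, "rx": 0, "ry": 0, "rz": 0}, {"dx": -123, "dy": -165, "dz": 0, "rx": 0, "ry": 0, "rz": 0}], fingers=0.0)

```text
t: 11.57
eef_pos: [458.7, -205.4, 440.2]
tcp_rot: [3.141, -0.001, 2.386]
ft_force: [-0.6, 0.8, -3.9]
opening: 0.165
```

```bash
python3 -c "
from h import *
cam('wrist','w11.png');cam('scene','s11.png');plan([460,-203,440],137);print(env.state()['joints'])"
```

```text
pos [ 459.  -204.1  440.4] yaw [ 1.7992e+02 -9.0000e-02  1.3671e+02] d [-0.   1.5  0.4] rv [ 0.01 -0.01 -0.05] t 11.6667
[-0.5502475   0.27763857  1.80506354  0.00198432  1.06007491 -1.36647759]
```

View pics/w11.png

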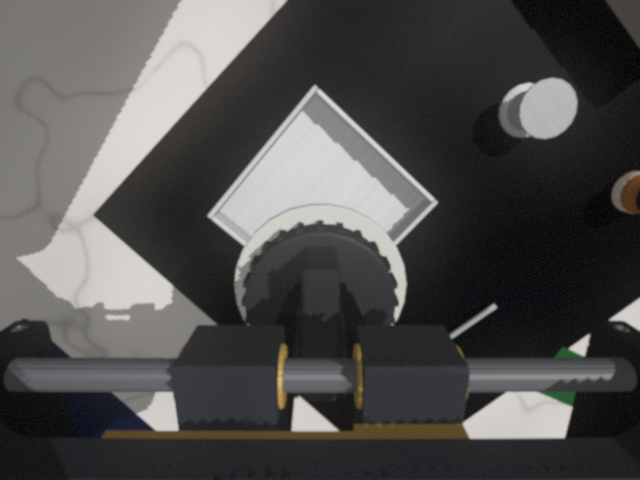

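View pics/s11.png

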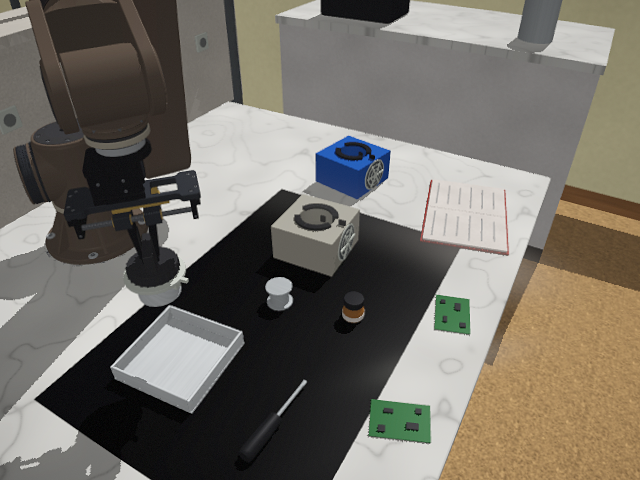

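Run:
```python
from h import *
w=cam('wrist'); a,b,d=[onz(w,*p,35) for p in [(317,86),(438,203),(208,216)]]
print(a,b,d,(b+d)/2,np.linalg.norm(a-b),np.linalg.norm(a-d))
```

```text
[ 370.72007519 -122.85420159   35.        ] [ 537.46128867 -108.87907528   35.        ] [ 384.42900275 -291.68570618   35.        ] [ 460.94514571 -200.28239073   35.        ] 167.32583909108195 169.38716491474622
```

The wrist view gives the tray centre as (461,−200), with sides of 167 and 169 mm, which agrees. Lowering now.

```bash
python3 -c "
from h import *
plan([461,-200.5,290],136.7)"
```

```text
pos [ 459.1 -203.1  440.5] yaw [ 1.7990e+02 -9.0000e-02  1.3676e+02] d [  0.2   2.9 150.5] rv [ 0.02 -0.01  0.01] t 11.7167
```

play_rows(increments=[{"dx": 0, "dy": 1, "dz": 10, "rx": 0, "ry": 0, "rz": 0}, {"dx": 0, "dy": 3, "dz": 30, "rx": 0, "ry": 0, "rz": 0}, {"dx": 0, "dy": 3, "dz": 55, "rx": 0, "ry": 0, "rz": 0}, {"dx": 0, "dy": 3, "dz": 80, "rx": 0, "ry": 0, "rz": 0}, {"dx": 0, "dy": 3, "dz": 105, "rx": 0, "ry": 0, "rz": 0}, {"dx": 0, "dy": 3, "dz": 127, "rx": 0, "ry": 0, "rz": 0}, {"dx": 0, "dy": 3, "dz": 143, "rx": 0, "ry": 0, "rz": 0}, {"dx": 0, "dy": 3, "dz": 150, "rx": 0, "ry": 0, "rz": 0}], fingers=0.0)

```text
t: 12.38
eef_pos: [460.9, -199.2, 288.0]
tcp_rot: [3.141, -0.005, 2.388]
ft_force: [-0.3, 0.2, -3.7]
opening: 0.167
```

```bash
python3 -c "
from h import *
cam('scene','s12.png');plan([461,-200.5,265],136.7);print(env.state()['ft_force'])
a=cv2.imread('pics/s12.png')[220:430,70:320]
cv2.imwrite('pics/s12c.png',cv2.resize(a,(700,588),interpolation=2))"
```

```text
pos [ 460.9 -199.4  287.9] yaw [179.95  -0.31 136.83] d [-0.9 -0.8 22.9] rv [ 0.01 -0.05  0.02] t 12.4333
[-0.27148788  0.23938977 -5.32417883]
```

View pics/s12c.png

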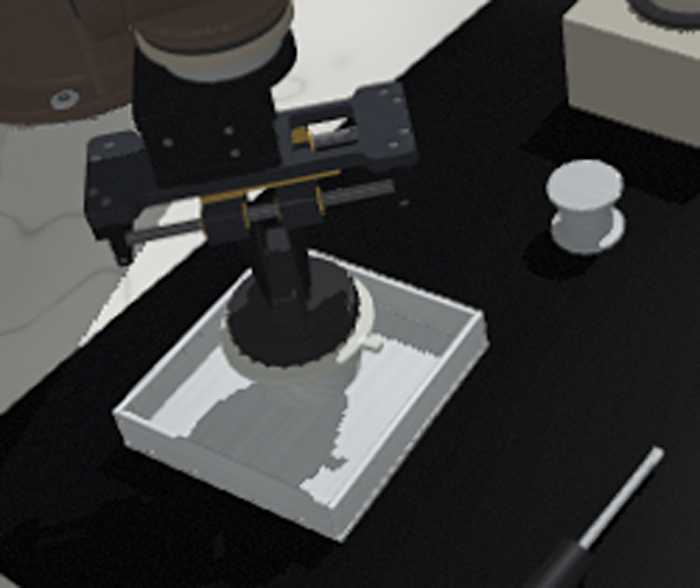

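play_rows(increments=[{"dx": 0, "dy": 0, "dz": 5, "rx": 0, "ry": 0, "rz": 0}, {"dx": 0, "dy": 0, "dz": 10, "rx": 0, "ry": 0, "rz": 0}, {"dx": 0, "dy": 0, "dz": 15, "rx": 0, "ry": 0, "rz": 0}, {"dx": 0, "dy": 0, "dz": 18, "rx": 0, "ry": 0, "rz": 0}, {"dx": 0, "dy": 0, "dz": 20, "rx": 0, "ry": 0, "rz": 0}, {"dx": 0, "dy": 0, "dz": 21, "rx": 0, "ry": 0, "rz": 0}, {"dx": 0, "dy": 0, "dz": 22, "rx": 0, "ry": 0, "rz": 0}, {"dx": 0, "dy": 0, "dz": 22, "rx": 0, "ry": 0, "rz": 0}], fingers=0.0)

```text
t: 13.1
eef_pos: [460.9, -199.3, 266.0]
tcp_rot: [3.141, -0.005, 2.388]
ft_force: [-0.4, -0.4, -4.0]
opening: 0.167
```

play_rows(increments=[{"dx": 0, "dy": 0, "dz": 1, "rx": 0, "ry": 0, "rz": 0}, {"dx": 0, "dy": 0, "dz": 1.5, "rx": 0, "ry": 0, "rz": 0}, {"dx": 0, "dy": 0, "dz": 1.5, "rx": 0, "ry": 0, "rz": 0}], fingers=0.0)

```text
t: 13.35
eef_pos: [460.9, -199.3, 264.5]
tcp_rot: [3.141, -0.005, 2.388]
ft_force: [0.0, 0.2, -3.8]
opening: 0.168
```

play_rows(increments=[{"dx": 0, "dy": 0, "dz": 0.6, "rx": 0, "ry": 0, "rz": 0}, {"dx": 0, "dy": 0, "dz": 1.0, "rx": 0, "ry": 0, "rz": 0}, {"dx": 0, "dy": 0, "dz": 1.0, "rx": 0, "ry": 0, "rz": 0}], fingers=0.0)

```text
t: 13.6
eef_pos: [460.9, -199.3, 263.9]
tcp_rot: [3.14, -0.005, 2.388]
ft_force: [-0.4, 1.0, 2.5]
opening: 0.165
```

```bash
python3 -c "
from h import *
print(env.state()['ft_force'],env.state()['moment'])"
```

```text
[-0.39882083  1.02730176  2.452292  ] [ 0.14021347  0.28722561 -0.02326591]
```

The weight came off the wrist at TCP z = 263.9, right at the predicted contact height. Opening the fingers.

play_rows(increments=[{"dx": 0, "dy": 0, "dz": 0, "rx": 0, "ry": 0, "rz": 0}, {"dx": 0, "dy": 0, "dz": 0, "rx": 0, "ry": 0, "rz": 0}, {"dx": 0, "dy": 0, "dz": 0, "rx": 0, "ry": 0, "rz": 0}, {"dx": 0, "dy": 0, "dz": 0, "rx": 0, "ry": 0, "rz": 0}, {"dx": 0, "dy": 0, "dz": 0, "rx": 0, "ry": 0, "rz": 0}, {"dx": 0, "dy": 0, "dz": 0, "rx": 0, "ry": 0, "rz": 0}, {"dx": 0, "dy": 0, "dz": 0, "rx": 0, "ry": 0, "rz": 0}, {"dx": 0, "dy": 0, "dz": 0, "rx": 0, "ry": 0, "rz": 0}], fingers=0.7)

```text
t: 14.27
eef_pos: [460.9, -199.3, 263.9]
tcp_rot: [3.14, -0.005, 2.388]
ft_force: [-0.7, 0.4, 0.3]
opening: 0.66
```

play_rows(increments=[{"dx": 0, "dy": 0, "dz": -5, "rx": 0, "ry": 0, "rz": 0}, {"dx": 0, "dy": 0, "dz": -15, "rx": 0, "ry": 0, "rz": 0}, {"dx": 0, "dy": 0, "dz": -30, "rx": 0, "ry": 0, "rz": 0}, {"dx": 0, "dy": 0, "dz": -50, "rx": 0, "ry": 0, "rz": 0}, {"dx": 0, "dy": 0, "dz": -75, "rx": 0, "ry": 0, "rz": 0}, {"dx": 0, "dy": 0, "dz": -100, "rx": 0, "ry": 0, "rz": 0}, {"dx": 0, "dy": 0, "dz": -120, "rx": 0, "ry": 0, "rz": 0}, {"dx": 0, "dy": 0, "dz": -130, "rx": 0, "ry": 0, "rz": 0}])

```text
t: 14.93
eef_pos: [461.1, -199.7, 397.1]
tcp_rot: [3.14, -0.001, 2.388]
ft_force: [-1.0, 0.9, -0.6]
opening: 0.701
```

```bash
python3 -c "
from h import *
cam('scene','s13.png');cam('wrist','w13.png');print(env.state()['ft_force'],env.state()['eef_pos'],env.state()['qvel'])"
```

```text
[-0.24266452 -0.87631418 -0.56140361] [ 461.10437493 -199.72987161  395.70060903] [-0.00117397  0.04216864  0.0423112   0.00066678 -0.04312019  0.00061499]
```

View pics/s13.png

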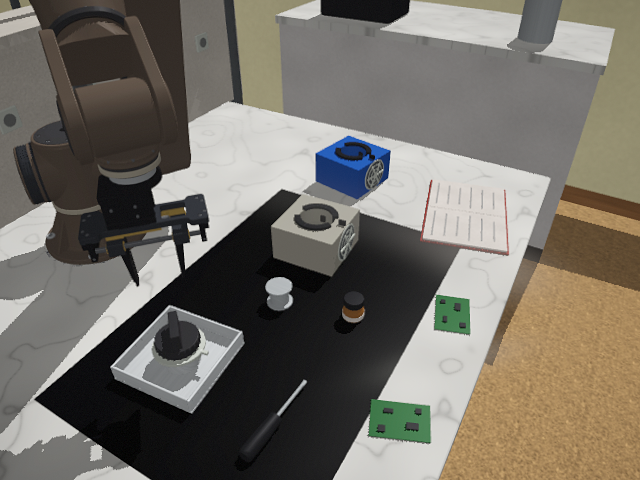

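View pics/w13.png

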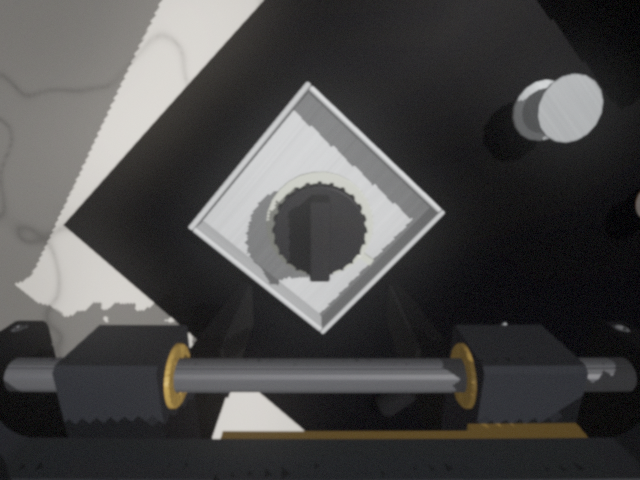

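The cartridge stands upright in the middle of the tray: wrist disc at (320,228), tray corners at (308,83), (445,211), (322,332) and (190,228). The spool (279,292), jar (353,308) and screwdriver (272,420) are at the same scene pixels as at the start, and the gripper is well clear.

play_rows(increments=[{"dx": 0, "dy": 0, "dz": 0, "rx": 0, "ry": 0, "rz": 0}, {"dx": 0, "dy": 0, "dz": 0, "rx": 0, "ry": 0, "rz": 0}])

```text
t: 15.2
eef_pos: [461.0, -199.7, 394.9]
tcp_rot: [3.14, -0.003, 2.388]
ft_force: [-0.6, 0.6, 0.4]
opening: 0.7
```

```bash
python3 -c "
from h import *
print(env.state()['t'],env.state()['ft_force']);print(env.job_done())"
```

```text
15.2 [-0.6472632   0.60985928  0.43422841]
the job is handed in; nothing more can be done
None
```

The spent cartridge is out of the grey extractor and standing upright in the tray. I handed the job in at 15.2 s; no verdict is reported.

- **Loose check:** I turned the grip about 1.2 rad clockwise. The cartridge pointer stayed at −79.7°, so it was still locked.
- **Release:** I then turned it anticlockwise in one sweep, about 2 rad, until it reached the end stop. There the wrist moment rose to 0.75–0.9 N m and the pads began to twist on the bar. I squared the grip again and lifted the cartridge straight out.
- **Placing:** I lowered it to light contact, about 2.5 N, at the predicted height, then opened the fingers and backed off.
- **Last checks:** The pictures show the cartridge centred and upright in the tray. By eye, the spool, jar and screwdriver had not moved from their starting pixels. The wrist force was near zero, so the robot touched nothing.
- **Disagreements:** The first tray-centre estimates differed by about 10 mm between the top and scene cameras. A closer wrist view gave (461, −200), with sides matching the given size, and I used that. The first move call was refused because its rows did not give all six values; the arm did not move.

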